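# Seal the food box lid with one pass of the fingertips

### The job

Seal the food box: run your fingertips along the row of five raised clips on the edge of its lid, pressing each clip gently all the way down in turn, beginning at the pull tongue, along the long side, round the corner and on to the last clip on the short side. Make it one continuous pass: from the first clip to the last keep the fingertips on the lid or within about 3 cm above it. Do not grasp, lift or shove the box, and leave everything else where it stands.

Things in the scene. Friction and masses are not known exactly. Their poses are not given: they have to be found in the camera images.
- box: lidded food box, loose, about 2 kg; body 145 x 215 mm, lid 160 (its x) x 230 (its y) mm with its flat top face 70 mm above the table. Origin: centre of the underside; z up. A row of five press-down clips runs along the lid's -x edge (long side), then its -y edge (short side). A low grip bar 75 x 14 mm, 16 mm high, stands on the middle of the lid
- tongue (a point): flat pull tongue of the lid, 18 mm wide, sticking 20 mm out of the lid's +y side at the end of the long side where the row of clips begins; the point is the middle of its top, 66 mm above the table, at (-66, 125) mm in the box's frame
- clip0_top (a point): first clip, on the long side beside the pull tongue, centre at (-66, 72) mm in the box's frame: middle of the clip's top face. Each clip is a ridge 46 mm long along the edge, 16 mm wide, with a flat 10 mm long in the middle and 24 degree ramps down to the lid at both ends; the point moves with the clip
- clip0 (a joint): how far clip 1 of the row is pressed, in m: 0 = up (top 8 mm above the lid's face), 0.006 = fully home against its stop (top 2 mm above the face). It sinks straight down against about 2.5 N of friction and stays where it is left; it may start up to 1 mm down
- clip1_top (a point): second clip, centre at (-66, 19) mm: middle of its top face, same shape as the first
- clip1 (a joint): the same for clip 2
- clip2_top (a point): third clip, last on the long side, before the corner, centre at (-66, -34) mm: middle of its top face, same shape as the first
- clip2 (a joint): the same for clip 3
- clip3_top (a point): fourth clip, first on the short side after the corner, centre at (-22, -101) mm: middle of its top face, same shape as the first
- clip3 (a joint): the same for clip 4
- clip4_top (a point): fifth and last clip, centre at (31, -101) mm: middle of its top face, same shape as the first
- clip4 (a joint): the same for clip 5
- plates: stack of 8 square white plates, 160 x 160 mm, 56 mm high, heavy; origin under its centre. Bystander; box and stack may stand in either place
- jar: bystander: amber glass jar, 44 mm across, 75 mm high, loose
- shaker: bystander: clear shaker with steel cap, 40 mm across, 85 mm high, loose
- mug: bystander: white mug, 76 mm across, 85 mm high, loose
- sauce: bystander: brown sauce bottle with white cap, 60 mm across, 160 mm high, loose
- bowl: bystander: white bowl, 100 mm across, 50 mm high, loose
- spoon: bystander: steel spoon, 180 mm long, lying loose
- spatula: bystander: spatula, 240 mm long, lying loose

How it is judged:
By the outcome, as a careful person would: the job done as asked, in the order asked, and still so for the second after the job is handed in, with the robot touching nothing.
It also fails if it takes over 48 s, if anything falls off the work surface, if the arm or the gripper's body presses on something with over 40 N, if the wrist force passes 120 N, or if a joint passes its speed limit or range.

### The arm

A 6-joint arm with a two-finger parallel gripper is mounted at the origin on the work surface. World frame = base frame: x ahead of the robot, y to its left, z up, the work surface at z = 0. Lengths are in m, angles in rad, forces in N, time in s.
With the tool pointing down it reaches from about 0.35 to 0.775 m from the base axis. Payload 7.3 kg.
Tool frame: the origin (TCP) lies between the finger pads, 19 mm behind the fingertips; this is the grasp point; z points along the fingers, y is the line along which they close (so a half turn about z gives the same grasp; the last joint's range is limited). The gripper opens to 92 mm and grips with 3 to 60 N. Pads are 19 mm wide; open, the fingers measure 130 mm over their backs; the gripper's body (75 mm by 190 mm) begins 47 mm behind the grasp point.
Start: joints at [1.109, 0.342, 1.524, -0, 1.275, -0.146], TCP at [0.163, 0.499, 0.246] pointing down, gripper open.
Joint ranges: [-2.53, 2.53], [-0.77, 2.02], [0.04, 2.7], [-1, 4.14], [0.28, 2.66], [-3.11, 3.11]. Speed limits (rad/s): [2.57, 2.57, 3.14, 3.14, 3.14, 3.14].

### API

Orientations are given as [roll, pitch, yaw] about the fixed x, y, z axes, in that order (R = Rz(yaw) Ry(pitch) Rx(roll)).
In Python, from cell import telemetry, vision, ticket gives the robot as it stands.
- The arm moves only by the shell command python3 -m crank 'ROWS' [FORCE]. ROWS is JSON, a list of rows, each a list of 5 numbers: the gripper command: -1 is shut, 1 is fully open, values between are in proportion, then the shift along the tool's x, y, z in mm, then the turn about the tool's z in rad. In form: [[fingers, dx, dy, dz, roll], ...]. A call has 1 to 12 rows; each row is the pose to reach, as a shift and turn from the pose commanded when the call began, along the tool's axes at that moment; what a row does not reach only later rows make up. A row lasts 1/12 s, in which the tool goes at most 41.7 mm and 7.16 degrees, less where a joint would pass 70% of its speed; a pose out of reach is approached as far as the arm can. A call with a gripper value outside its range is refused whole. The fingers move at their own pace and stop on an object; FORCE is the grip in N (left out, the last holds). Time passes only in rows, so rows that repeat a pose let the fingers close. It gives the time, the measured TCP pose, the force, the opening and the grip force at its end, in the units of the state.
- telemetry.observe(): the state, without advancing time (a new reading comes with each control period).
- vision.read_camera(name): name is "scene" or "top"; returns (picture, depth): 420x560x3 uint8, red, green, blue; 420x560 float32, m along the optical axis (not along the pixel's ray), 0 where there is no reading.
- vision.get_calibration(name): a dict with "camera_matrix" (3x3 intrinsics, pixels), "dist" ([k1, k2, p1, p2, k3] as OpenCV has them; the pictures are not rectified), "rvec" (rotation vector, rad) and "tvec" (3), from world to camera coordinates, as OpenCV has them. Camera axes: x right, y down, z forward; pixel columns grow to the right and rows downward; lengths in m; the calibration is good to about 2 mm. A picture is of the moment at which its call begins. get_calibration takes no time and is no camera call.
- ticket.hand_in(): hands the job in; it is judged then, once.
The state is a dict: "time": time; "qpos": joint angles; "qvel": joint speeds; "joint_efforts": joint torques, N m; "tool_pos": TCP position; "tool_rot": TCP orientation; "contact_force": force on the tool from outside, world axes, zero at the start; "torque": the same for the moment, N m; "opening": finger opening in m; "grip_force": force on a finger pad.
Only numpy, scipy, OpenCV 4.12 (cv2) and the standard library are available. Lean on these libraries where they do the work, as an engineer would, in place of code of your own. Each camera call takes 0.05 s, during which the arm holds its last target. There are 200 camera calls.

## Working session

There is one attempt and no reset: what is moved stays moved. The work goes in short steps, Python scripts to look and compute and a shell command to move; the robot and the scene stay as the last step left them, time stands still between calls to the robot, and variables do not carry over. Pictures are saved under pics/ and viewed, at most 10 in all, crops included, and the job is handed in when it is done.

```bash
mkdir -p pics; python3 - <<'E'
from cell import telemetry, vision
import cv2,numpy as np
for n in("top","scene"):
    p,d=vision.read_camera(n); cv2.imwrite(f"pics/{n}0.png",p[:,:,::-1]); np.savez(f"{n}0.npz",p=p,d=d)
    print(n,vision.get_calibration(n))
print(telemetry.observe())
E
```

```text
top {'camera_matrix': array([[448.98780789,   0.        , 284.59850451],
       [  0.        , 448.98780789, 211.74930082],
       [  0.        ,   0.        ,   1.        ]]), 'dist': array([-0.06601003,  0.        ,  0.        ,  0.        ,  0.        ]), 'rvec': array([ 2.12942574, -2.13065272,  0.15119378]), 'tvec': array([0.01827087, 0.55148888, 1.15621834])}
scene {'camera_matrix': array([[515.69875122,   0.        , 278.43752503],
       [  0.        , 515.69875122, 202.0628161 ],
       [  0.        ,   0.        ,   1.        ]]), 'dist': array([-0.19776226,  0.        ,  0.        ,  0.        ,  0.        ]), 'rvec': array([ 1.6063664 ,  2.05824279, -0.74357644]), 'tvec': array([ 0.12916087, -0.35595046,  1.62556817])}
{'time': 0.1, 'qpos': array([ 1.10902339e+00,  3.42637552e-01,  1.52492256e+00, -1.64204543e-05,
        1.27542835e+00, -1.45992851e-01]), 'qvel': array([-0.00146326, -0.0017626 , -0.00120409, -0.0009458 ,  0.00227175,
       -0.0010896 ]), 'joint_efforts': array([ 2.71117111e-03, -4.32008493e+01, -2.44698125e+01,  7.19421892e-02,
        5.27774740e-02, -4.22177254e-05]), 'tool_pos': array([0.16286623, 0.49873308, 0.24492212]), 'tool_rot': array([-3.14020941e+00, -1.87519685e-04,  2.82581723e+00]), 'contact_force': array([ 0.17490374,  0.40325912, -0.1970833 ]), 'torque': array([-0.02681016,  0.05929455, -0.00081697]), 'grip_force': 0.0, 'opening': 0.09194428205601386}
```

View pics/top0.png

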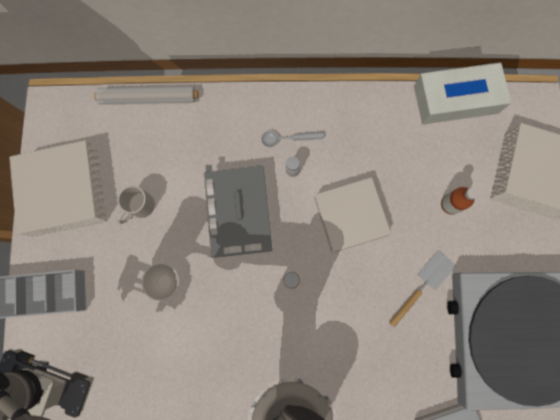

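View pics/scene0.png

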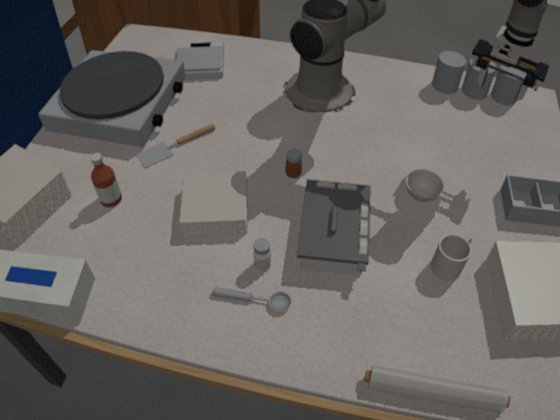

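The top view shows the box centred near (240,212). Its tongue is near (210,170), the long-side clips run down the left edge, and two clips sit on the bottom edge. The plates are at (352,214). The jar at (292,280) and the shaker at (293,165) are off to the right. The scene view agrees.

```bash
cat > h.py <<'E'
import cv2,numpy as np
from cell import vision
def cal(n):
    c=vision.get_calibration(n); return c["camera_matrix"],c["dist"],cv2.Rodrigues(c["rvec"])[0],c["tvec"]
def plane(n,uv,z):
    K,D,R,t=cal(n); uv=np.array(uv,float).reshape(-1,1,2)
    r=np.c_[cv2.undistortPoints(uv,K,D)[:,0],np.ones(len(uv))]@R
    c=-R.T@t; return c+r*((z-c[2])/r[:,2])[:,None]
def proj(n,P):
    c=vision.get_calibration(n); return cv2.projectPoints(np.array(P,float),c["rvec"],c["tvec"],c["camera_matrix"],c["dist"])[0][:,0]
def cloud(n,d):
    K,D,R,t=cal(n); v,u=np.mgrid[:d.shape[0],:d.shape[1]]
    r=cv2.undistortPoints(np.dstack([u,v]).reshape(-1,1,2).astype(float),K,D)[:,0]
    return ((np.c_[r,np.ones(len(r))]*d.reshape(-1,1)-t)@R).reshape(*d.shape,3)
E
python3 - <<'E'
from h import *
for n,roi in(("top",(150,265,195,285)),("scene",(170,275,290,380))):
    f=np.load(n+"0.npz");p,d=f["p"],f["d"];C=cloud(n,d)
    print(n,"table z",np.median(C[150:300,100:400,2]))
    m=np.zeros(d.shape,np.uint8);a,b,c,e=roi
    g=p.astype(int).max(2)
    z=C[...,2]
    m[a:b,c:e]=((abs(z-.072)<.02)&(d>0))[a:b,c:e]
    k,l,s,_=cv2.connectedComponentsWithStats(m); i=1+s[1:,4].argmax(); m=(l==i).astype(np.uint8)
    print(s[i],"z med",np.median(z[m>0]))
    XY=C[m>0][:,:2]; r=cv2.minAreaRect(XY.astype(np.float32)*1000); print("cloud rect",r)
    con=max(cv2.findContours(m,0,1)[0],key=cv2.contourArea)
    r=cv2.minAreaRect((plane(n,con,.07)[:,:2]*1000).astype(np.float32)); print("plane rect",r)
    o=p[a-10:b+10,c-10:e+10,::-1].copy()
    cv2.imwrite(f"pics/{n}1.png",cv2.resize(o,None,fx=5,fy=5,interpolation=cv2.INTER_CUBIC)[:600,:800])
    print("crop origin col,row",c-10,a-10)
E
```

```text
top table z -6.1360856791344e-05
[ 204  164   68   94 5297] z med 0.06912449491038014
cloud rect ((561.8606567382812, 144.52780151367188), (250.41146850585938, 160.91690063476562), 6.56746768951416)
plane rect ((560.7598876953125, 143.78445434570312), (249.39320373535156, 160.29893493652344), 6.529123306274414)
crop origin col,row 185 140
scene table z 0.001322815648628226
[ 297  180   73   92 5397] z med 0.07048267799539475
cloud rect ((562.83544921875, 142.99473571777344), (252.37191772460938, 159.09153747558594), 6.487132549285889)
plane rect ((564.892578125, 143.14547729492188), (253.9358673095703, 158.89865112304688), 6.438748359680176)
crop origin col,row 280 160
```

View pics/top1.png

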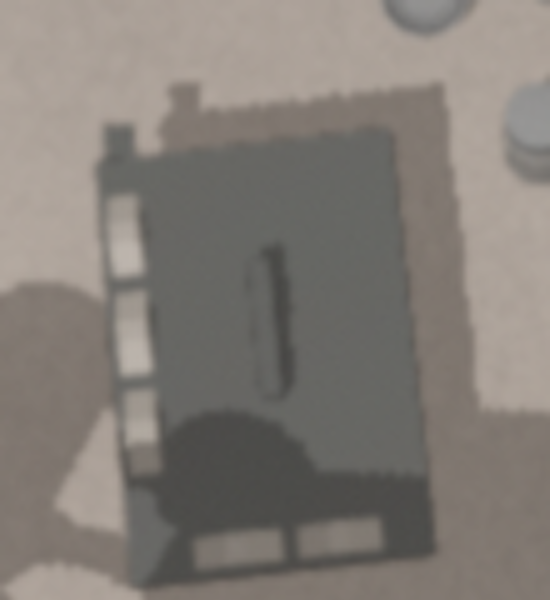

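View pics/scene1.png

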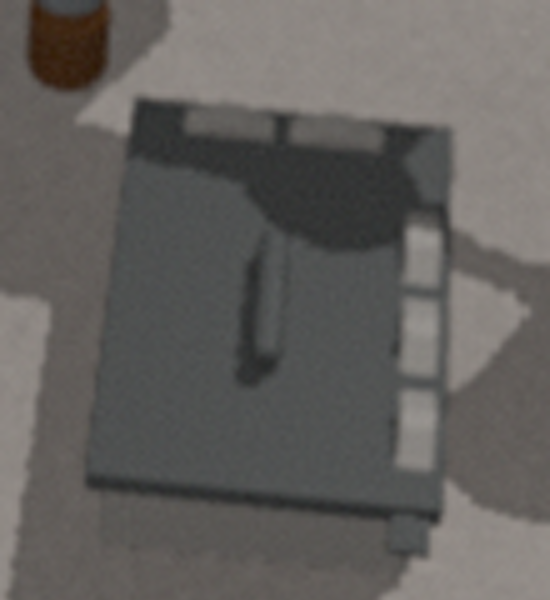

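The rectangle, which includes the tongue, measures 250 x 160 mm as it should. The crops show the long-side clips at about (210,187), (212,206) and (213,226) in full-image pixels, and the short-side clips at (232,250) and (253,247). Next I check the pose against the clip blobs and compute the shifts.

```bash
cat > plan.py <<'E'
from h import *
from cell import telemetry
from scipy.spatial.transform import Rotation as Ro
a=np.radians(6.5); ey=np.array([np.cos(a),np.sin(a)]); ex=np.array([ey[1],-ey[0]])
o=np.array([.5622,.1436])-.010*ey
L=dict(tongue=(-66,125),c0=(-66,72),c1=(-66,19),c2=(-66,-34),corner=(-66,-101),c3=(-22,-101),c4=(31,-101))
W={k:o+ex*x/1000+ey*y/1000 for k,(x,y) in L.items()}
def shifts():
    s=telemetry.observe(); R=Ro.from_euler('xyz',s["tool_rot"]).as_matrix()
    print("yaw",np.degrees(s["tool_rot"][2]),"pos",s["tool_pos"])
    for k,w in W.items():
        print(k,w.round(4),(R.T@(np.r_[w,s["tool_pos"][2]]-s["tool_pos"])*1000).round(1))
if __name__=="__main__": shifts()
E
python3 - <<'E'
from plan import *
for n in("top","scene"):
    f=np.load(n+"0.npz");p,d=f["p"],f["d"]
    K=proj(n,[[*W[k],.077] for k in("c0","c1","c2","c3","c4")]); T=proj(n,[[*W["tongue"],.066]])
    print(n,"pred",K.round(1).tolist(),T.round(1))
    lid=np.zeros(d.shape,np.uint8); cs=[o+ex*x+ey*y for x,y in((-.08,-.115),(.08,-.115),(.08,.115),(-.08,.115))]
    cv2.fillConvexPoly(lid,proj(n,[[*c,.07] for c in cs]).round().astype(int),1)
    g=p.astype(int); rb=g[...,0]-g[...,2]  # clips are warm white, lid bluish grey
    m=((rb>3)&(lid>0)).astype(np.uint8)
    k,l,s,c=cv2.connectedComponentsWithStats(m,connectivity=4)
    for i in range(1,k):
        if s[i,4]>25: 
            w=plane(n,[c[i]],.076)[0]; q=(w[:2]-o)*1000; print(c[i].round(1),s[i,4],"box mm",(q@ex).round(1),(q@ey).round(1))
shifts()
E
```

```text
top pred [[209.3, 185.7], [211.0, 205.3], [212.7, 225.3], [231.9, 249.0], [252.4, 246.7]] [[208.4 167.4]]
[232.  212.5] 2159 box mm -13.0 -6.1
[246.7 203.8] 120 box mm 27.6 12.2
[229.5 212.5] 199 box mm -19.4 -5.5
scene pred [[363.3, 243.8], [364.0, 225.1], [364.5, 207.5], [347.3, 184.8], [325.9, 182.6]] [[361.9 266.2]]
[337.9 185.2] 338 box mm 0.9 -97.4
[364.  209.9] 94 box mm -65.0 -27.5
[369.3 225.1] 32 box mm -78.6 16.5
[363.3 226.9] 112 box mm -64.7 23.6
[362.8 245.8] 125 box mm -65.0 76.9
[368.8 254.1] 26 box mm -79.0 97.9
yaw 161.90740069209306 pos [0.16286623 0.49873308 0.24492212]
tongue [0.669  0.2222] [-567.  -105.7    0. ]
c0 [0.6163 0.2162] [-5.188e+02 -1.277e+02  1.000e-01]
c1 [0.5637 0.2102] [-4.706e+02 -1.498e+02  1.000e-01]
c2 [0.511  0.2042] [-4.224e+02 -1.719e+02  2.000e-01]
corner [0.4444 0.1966] [-3.615e+02 -1.997e+02  2.000e-01]
c3 [0.4494 0.1529] [-3.798e+02 -2.397e+02  3.000e-01]
c4 [0.4554 0.1002] [-4.018e+02 -2.879e+02  3.000e-01]
```

```bash
python3 -m crank '[[-1,-25,-5,0,-0.03],[-1,-55,-10,0,-0.08],[-1,-90,-17,0,-0.13],[-1,-125,-23,0,-0.18],[-1,-160,-30,0,-0.23],[-1,-195,-36,0,-0.28],[-1,-230,-43,0,-0.33],[-1,-265,-49,0,-0.38],[-1,-300,-56,0,-0.43],[-1,-335,-62,0,-0.43],[-1,-370,-69,0,-0.43],[-1,-400,-75,0,-0.43]]' 10; python3 plan.py
```

```text
time: 1.1
tool_pos: [0.5217, 0.3019, 0.2449]
tool_rot: [-3.141, -0.001, -3.028]
contact_force: [0.0, 0.6, -0.1]
opening: 0.0159
grip_force: 0.0
yaw -173.50033921639385 pos [0.5216713  0.30194412 0.24494854]
tongue [0.669  0.2222] [-1.373e+02 -9.590e+01 -1.000e-01]
c0 [0.6163 0.2162] [-84.3 -95.9  -0. ]
c1 [0.5637 0.2102] [-31.3 -95.9   0. ]
c2 [0.511  0.2042] [ 21.7 -95.9   0.1]
corner [0.4444 0.1966] [ 88.7 -95.9   0.1]
c3 [0.4494 0.1529] [ 8.870e+01 -1.399e+02  1.000e-01]
c4 [0.4554 0.1002] [ 8.870e+01 -1.929e+02  1.000e-01]
```

```bash
python3 -m crank '[[-1,-30,-20,0,0],[-1,-62,-43,0,0],[-1,-95,-66,0,0],[-1,-120,-84,10,0],[-1,-137,-96,30,0],[-1,-137,-96,60,0],[-1,-137,-96,90,0],[-1,-137,-96,115,0],[-1,-137,-96,130,0],[-1,-137,-96,137,0],[-1,-137,-96,137,0],[-1,-137,-96,137,0]]'; python3 - <<'E'
from plan import *
shifts()
for n in("top","scene"):
    p,d=vision.read_camera(n)
    u=proj(n,[[*W["tongue"],.066]])[0].astype(int); q=p[u[1]-40:u[1]+60,u[0]-50:u[0]+80,::-1]
    cv2.imwrite(f"pics/{n}2.png",cv2.resize(q,None,fx=5,fy=5,interpolation=cv2.INTER_CUBIC))
E
```

```text
time: 2.1
tool_pos: [0.6673, 0.2239, 0.109]
tool_rot: [3.141, 0.0, -3.027]
contact_force: [-0.5, 0.4, 0.4]
opening: 0.0003
grip_force: 0.0
yaw -173.4511664919121 pos [0.66727664 0.22391227 0.10895893]
tongue [0.669  0.2222] [-1.5 -1.9  0. ]
c0 [0.6163 0.2162] [51.5 -1.9 -0. ]
c1 [0.5637 0.2102] [104.5  -1.8  -0. ]
c2 [0.511  0.2042] [ 1.575e+02 -1.800e+00 -1.000e-01]
corner [0.4444 0.1966] [ 2.245e+02 -1.700e+00 -1.000e-01]
c3 [0.4494 0.1529] [ 2.245e+02 -4.570e+01 -1.000e-01]
c4 [0.4554 0.1002] [ 2.246e+02 -9.870e+01 -1.000e-01]
```

View pics/scene2.png

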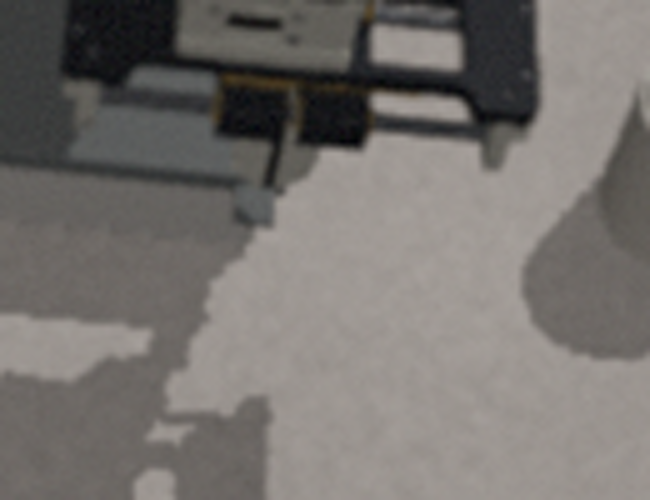

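The scene crop shows the closed fingers above and just beside the tongue, which is at crop (255,205), where I predicted it. I'll check the top view and project the commanded tip point.

```bash
python3 - <<'E'
from plan import *
for n in("top","scene"):
    u=proj(n,[[*W["tongue"],.066]])[0].astype(int)
    print(n,[((proj(n,[[.6673,.2239,z]])[0]-u+[50,40])*5).round() for z in(.09,.109,.15)])
E
```

```text
top [array([240., 193.]), array([233., 184.]), array([217., 162.])]
scene [array([267., 168.]), array([273., 144.]), array([286.,  88.])]
```

View pics/top2.png

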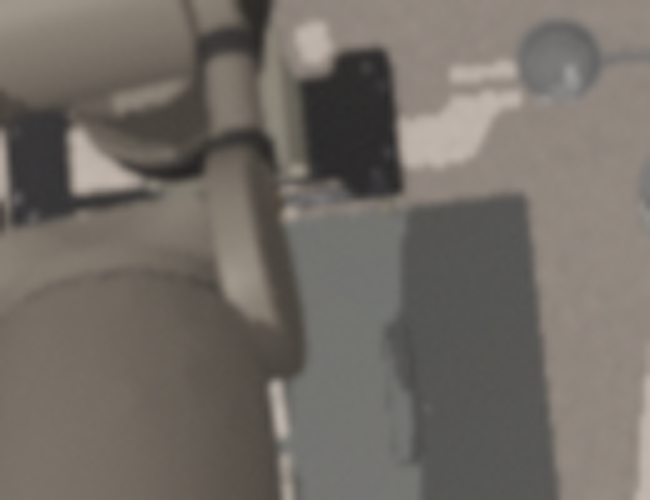

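The top view is mostly hidden by the arm, but the tongue and grip are where I expected them. Moving on to clip 0 and descending gently.

```bash
python3 -m crank '[[-1,15,0,0,0],[-1,35,0,0,0],[-1,53,0,0,0],[-1,53,0,0,0],[-1,53,0,4,0],[-1,53,0,7,0],[-1,53,0,9,0],[-1,53,0,11,0],[-1,53,0,12,0],[-1,53,0,13,0],[-1,53,0,14,0],[-1,53,0,14,0]]'; python3 plan.py|head -3; python3 -c "
from cell import telemetry;print(telemetry.observe()['contact_force'])"
```

```text
time: 3.2
tool_pos: [0.6147, 0.2177, 0.0945]
tool_rot: [3.142, 0.001, -3.027]
contact_force: [0.8, -0.6, 0.6]
opening: 0.0005
grip_force: 0.4
yaw -173.4610094906781 pos [0.61474625 0.21772659 0.09453614]
tongue [0.669  0.2222] [-54.4  -1.7   0. ]
c0 [0.6163 0.2162] [-1.4 -1.7  0. ]
[ 0.84651105 -0.5994445   0.59541113]
```

```bash
python3 -m crank '[[-1,-1,-1.5,0,0],[-1,-1,-1.5,1,0],[-1,-1,-1.5,1.5,0],[-1,-1,-1.5,2,0],[-1,-1,-1.5,2,0]]'; python3 -m crank '[[-1,0,0,0.5,0],[-1,0,0,1,0],[-1,0,0,1,0]]'; 
```

```text
time: 3.62
tool_pos: [0.6156, 0.2165, 0.0925]
tool_rot: [3.141, 0.0, -3.027]
contact_force: [0.2, 1.1, 1.6]
opening: 0.0009
grip_force: 0.8
time: 3.87
tool_pos: [0.6156, 0.2164, 0.0915]
tool_rot: [3.141, 0.0, -3.027]
contact_force: [0.7, 0.9, 1.9]
opening: 0.0001
grip_force: 0.9
```

```bash
for i in 1 ; do python3 -m crank '[[-1,0,0,0.5,0],[-1,0,0,1,0],[-1,0,0,1,0]]';  python3 -m crank '[[-1,0,0,0.5,0],[-1,0,0,0.5,0]]'; done
```

```text
time: 4.12
tool_pos: [0.6156, 0.2165, 0.091]
tool_rot: [3.141, 0.0, -3.027]
contact_force: [-1.4, 0.7, 5.0]
opening: 0.0004
grip_force: 2.6
time: 4.28
tool_pos: [0.6156, 0.2164, 0.091]
tool_rot: [3.141, 0.001, -3.027]
contact_force: [-2.5, 1.0, 7.5]
opening: 0.0003
grip_force: 3.9
```

The stop is found: the tip stands at 72 mm, exactly the fully-home height, and force rises without motion. I'll repeat this for clip 1.

```bash
python3 -m crank '[[-1,0,0,-7,0],[-1,0,0,-13,0],[-1,18,0,-13,0],[-1,38,0,-13,0],[-1,53,0,-13,0],[-1,53,0,-9,0],[-1,53,0,-6,0],[-1,53,0,-4,0],[-1,53,0,-2.5,0],[-1,53,0,-1,0],[-1,53,0,0,0],[-1,53,0,0,0]]';python3 -m crank '[[-1,0,0,0,0],[-1,0,0,0,0]]';python3 plan.py
```

```text
time: 5.28
tool_pos: [0.5634, 0.2103, 0.0909]
tool_rot: [3.142, 0.001, -3.027]
contact_force: [-4.0, -0.6, 8.8]
opening: 0.0007
grip_force: 4.6
time: 5.45
tool_pos: [0.5634, 0.2104, 0.091]
tool_rot: [3.142, 0.001, -3.027]
contact_force: [-4.1, -0.3, 8.9]
opening: 0.0003
grip_force: 4.6
yaw -173.45903326989963 pos [0.56340777 0.21036449 0.09096503]
tongue [0.669  0.2222] [-1.062e+02 -3.000e-01  1.000e-01]
c0 [0.6163 0.2162] [-53.2  -0.2   0. ]
c1 [0.5637 0.2102] [-0.2 -0.2  0. ]
c2 [0.511  0.2042] [52.8 -0.2 -0. ]
corner [0.4444 0.1966] [ 1.198e+02 -1.000e-01 -1.000e-01]
c3 [0.4494 0.1529] [ 1.198e+02 -4.410e+01 -1.000e-01]
c4 [0.4554 0.1002] [ 1.198e+02 -9.710e+01 -1.000e-01]
```

```bash
python3 -m crank '[[-1,0,0,-7,0],[-1,0,0,-13,0],[-1,18,0,-13,0],[-1,38,0,-13,0],[-1,53,0,-13,0],[-1,53,0,-13,0],[-1,53,0,-8,0],[-1,53,0,-5,0],[-1,53,0,-2.5,0],[-1,53,0,-1,0],[-1,53,0,0,0],[-1,53,0,0,0]]';python3 -m crank '[[-1,0,0,0,0]]'
```

```text
time: 6.45
tool_pos: [0.5116, 0.2045, 0.0909]
tool_rot: [3.141, 0.003, -3.028]
contact_force: [-0.7, 0.8, 7.6]
opening: 0.0006
grip_force: 4.2
time: 6.53
tool_pos: [0.5116, 0.2045, 0.0909]
tool_rot: [3.141, 0.003, -3.027]
contact_force: [-0.8, 0.3, 8.6]
opening: 0.0006
grip_force: 4.2
```

```bash
python3 -m crank '[[-1,0,0,-7,0],[-1,0,0,-13,0],[-1,20,0,-13,0],[-1,45,0,-13,0],[-1,67,0,-13,0],[-1,67,-15,-13,0],[-1,67,-32,-13,0],[-1,67,-44,-13,0],[-1,67,-44,-13,0],[-1,67,-44,-9,0],[-1,67,-44,-6,0],[-1,67,-44,-4,0]]';python3 plan.py; python3 -m crank '[[-1,0,0,1.5,0],[-1,0,0,3,0],[-1,0,0,4,0],[-1,0,0,4,0],[-1,0,0,4,0]]'
```

```text
time: 7.53
tool_pos: [0.4489, 0.1533, 0.0938]
tool_rot: [-3.141, 0.0, -3.027]
contact_force: [0.2, -1.9, 3.1]
opening: 0.0005
grip_force: 1.3
yaw -173.41979526708565 pos [0.44892237 0.1532622  0.09376446]
tongue [0.669  0.2222] [-2.265e+02  4.330e+01  1.000e-01]
c0 [0.6163 0.2162] [-1.735e+02  4.330e+01  1.000e-01]
c1 [0.5637 0.2102] [-120.5   43.4    0. ]
c2 [0.511  0.2042] [-67.5  43.5   0. ]
corner [0.4444 0.1966] [-0.5 43.6 -0. ]
c3 [0.4494 0.1529] [-0.5 -0.4  0. ]
c4 [0.4554 0.1002] [ -0.4 -53.4   0. ]
time: 7.95
tool_pos: [0.449, 0.1533, 0.0909]
tool_rot: [3.141, 0.001, -3.027]
contact_force: [-1.7, -1.4, 10.8]
opening: 0.0003
grip_force: 5.8
```

```bash
python3 -m crank '[[-1,0,0,-7,0],[-1,0,0,-13,0],[-1,0,-18,-13,0],[-1,0,-38,-13,0],[-1,0,-53,-13,0],[-1,0,-53,-13,0],[-1,0,-53,-8,0],[-1,0,-53,-5,0],[-1,0,-53,-2.5,0],[-1,0,-53,-1,0],[-1,0,-53,0,0],[-1,0,-53,0,0]]';python3 -m crank '[[-1,0,0,0,0],[-1,0,0,0,0]]'; python3 plan.py|tail -1
```

```text
time: 8.95
tool_pos: [0.4548, 0.1008, 0.0909]
tool_rot: [-3.141, 0.001, -3.026]
contact_force: [-3.6, -1.8, 11.9]
opening: 0.0001
grip_force: 6.3
time: 9.12
tool_pos: [0.4548, 0.1008, 0.0909]
tool_rot: [-3.141, 0.001, -3.026]
contact_force: [-2.2, -1.7, 12.3]
opening: 0.0001
grip_force: 6.3
c4 [0.4554 0.1002] [-0.6 -0.6  0. ]
```

Raise straight up, move clear of the view and check the clips with the camera.

```bash
python3 -m crank '[[-1,0,0,-8,0],[-1,0,0,-25,0],[-1,0,0,-55,0],[-1,0,0,-90,0],[-1,0,0,-125,0],[-1,0,0,-150,0],[-1,0,-25,-160,0],[-1,0,-55,-160,0],[-1,0,-90,-160,0],[-1,0,-125,-160,0],[-1,0,-160,-160,0],[-1,0,-190,-160,0]]'; python3 -m crank '[[-1,0,-25,0,0],[-1,0,-60,0,0],[-1,0,-95,0,0],[-1,0,-130,0,0],[-1,0,-160,0,0],[-1,0,-160,0,0],[-1,0,-160,0,0]]'; python3 - <<'E'
from plan import *
for n in("scene","top"):
    f=np.load(n+"0.npz")["d"]; D=[vision.read_camera(n) for _ in range(8)]
    p=D[0][0]; C=cloud(n,np.median([x[1] for x in D],0)); C0=cloud(n,f)
    for k in("c0","c1","c2","c3","c4"):
        r=[]
        for c in(C0,C):
            m=np.linalg.norm(c[...,:2]-W[k],axis=2)<.006; r.append((c[m][:,2].mean()*1000).round(1))
        print(n,k,"z before/after",r)
    u=proj(n,[[*o,.07]])[0].astype(int); q=p[u[1]-60:u[1]+60,u[0]-65:u[0]+65,::-1]
    cv2.imwrite(f"pics/{n}3.png",cv2.resize(q,None,fx=5,fy=5,interpolation=cv2.INTER_CUBIC))
E
```

```text
time: 10.12
tool_pos: [0.4762, -0.0898, 0.25]
tool_rot: [3.141, -0.0, -3.027]
contact_force: [0.1, -0.5, -0.1]
opening: 0.0005
grip_force: 0.0
time: 10.7
tool_pos: [0.4944, -0.248, 0.2492]
tool_rot: [3.14, -0.001, -3.029]
contact_force: [0.8, 0.7, 0.3]
opening: 0.0004
grip_force: 0.0
scene c0 z before/after [np.float64(77.8), np.float64(72.9)]
scene c1 z before/after [np.float64(78.4), np.float64(72.9)]
scene c2 z before/after [np.float64(76.6), np.float64(71.6)]
scene c3 z before/after [np.float64(77.4), np.float64(71.8)]
scene c4 z before/after [np.float64(77.3), np.float64(71.3)]
top c0 z before/after [np.float64(76.2), np.float64(71.1)]
top c1 z before/after [np.float64(76.5), np.float64(71.2)]
top c2 z before/after [np.float64(76.3), np.float64(71.0)]
top c3 z before/after [np.float64(76.4), np.float64(70.6)]
top c4 z before/after [np.float64(76.8), np.float64(70.8)]
```

View pics/scene3.png

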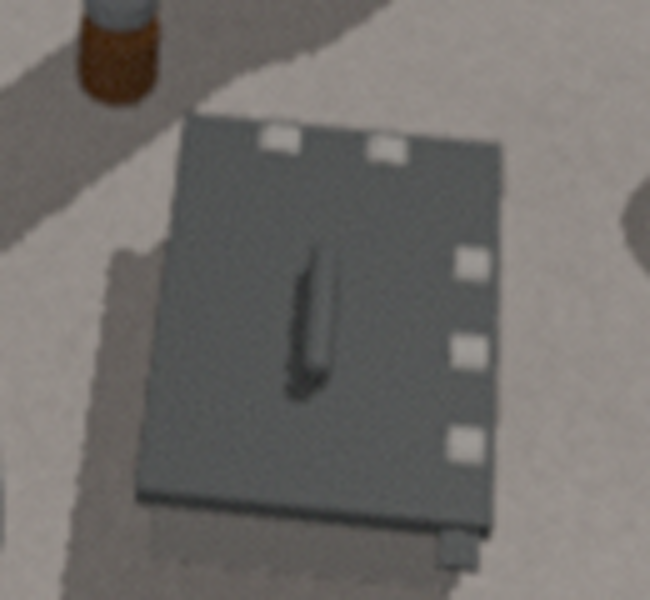

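View pics/top3.png

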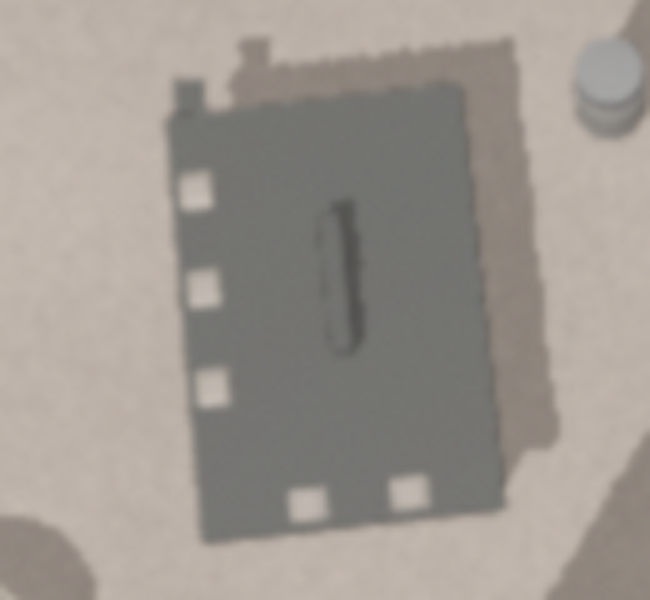

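Both views show all five clips sunk to the same short stubs, about 2 mm above the lid. In the top crop they sit at (195,190), (204,288), (212,387), (308,504) and (410,492). The box has not moved.

```bash
python3 -c "
from cell import ticket;print(ticket.hand_in())"
```

```text
the job is handed in; nothing more can be done
None
```

I pressed all five clips fully home in one pass from the tongue to the last clip on the short side; the box stayed where it was, the arm was clear of everything, and I handed the job in after about 11–12 s of the 48 s allowed.

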